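Pop the cash drawer and catch it on the other finger

ROBOT

A 6-joint arm with a two-finger parallel gripper is mounted at the origin on the work surface. World frame = base frame: x ahead of the robot, y to its left, z up, the work surface at z = 0. Lengths are in m, angles in rad, forces in N, time in s.
With the tool pointing down it reaches from about 0.225 to 0.875 m from the base axis. Payload 3.4 kg.
Tool frame: the origin (TCP) lies on the centre line of the jaws, within the pads' length; the fingertips stand 25 mm ahead of it and the grasp point (between the pads) lies 6 mm ahead of it; z points along the fingers, y is the line along which they close (so a half turn about z gives the same grasp; the last joint's range is limited). The gripper opens to 85 mm and grips with 20 to 120 N. Pads are 22 mm wide; open, the fingers measure 114 mm over their backs; the gripper's body (76 mm by 85 mm) begins 54 mm behind the grasp point. The pads swing forward as they close: fully open they stand 13 mm farther back than shut.
Start: joints at [1.201, 0.276, 1.505, -0, 1.361, -0.121], TCP at [0.142, 0.557, 0.256] pointing down, gripper open.
Joint ranges: [-2.89, 2.89], [-0.75, 2.08], [0.22, 2.7], [-1.18, 4.32], [0.11, 2.71], [-2.7, 2.7]. Speed limits (rad/s): [2.57, 2.57, 3.14, 3.14, 3.14, 3.14].

INTERFACE

Orientations are given as a unit quaternion [x, y, z, w].
In Python, from workcell import bot gives the robot as it stands.
- The arm moves only by the tool play_rows, never from a script. Its argument "targets" is a list of rows, each an object with "rotation": the turn, a rotation vector about the tool's x, y, z in rad, a list of three; "offset": the shift along the tool's x, y, z in m, a list of three; "claw": the opening, from 0 (shut) to 1 (fully open). In form: [{"rotation": [rx, ry, rz], "offset": [x, y, z], "claw": claw}, ...]. A call has 1 to 20 rows; each row is the pose to reach, as a shift and turn from the pose commanded when the call began, along the tool's axes at that moment; what a row does not reach only later rows make up. A row lasts 1/12 s, in which the tool goes at most 41.7 mm and 7.16 degrees, less where a joint would pass 70% of its speed; a pose out of reach is approached as far as the arm can. A call with a gripper value outside its range is refused whole. The fingers move at their own pace and stop on an object; the grip force is fixed at half the most. Time passes only in rows, so rows that repeat a pose let the fingers close. It gives the time, the measured TCP pose, the force, the opening and the grip force at its end, in the units of the state.
- bot.get_obs(): the state, without advancing time (a new reading comes with each control period).
- bot.read_camera(name): name is "scene" or "top"; returns a dict with "pixels" (480x640x3 uint8, blue, green, red), "mtx" (3x3 intrinsics, pixels), "extrinsics" (4x4, takes a point from camera to world coordinates). Camera axes: x right, y up, looking along -z (the intrinsics and any distortion apply to the point x, -y, -z); pixel columns grow to the right and rows downward; lengths in m; the calibration is good to about 2 mm. A picture is of the moment at which its call begins. There is no depth.
- bot.finish_job(): hands the job in; it is judged then, once.
Trained networks look in the newest picture that a camera, given by its name, has taken for a name from the list of things; names that differ only in an ending like _2 or _b are one class to them, and where a whole thing is asked for, a point or a joint stands for the part that bears it (a point fixed in the world has none). Each returns a list of dicts, best first, with "score" (0 to 1); they miss things now and then, are a little off and sometimes report something else, mostly with a low value. They report only what shows in the picture. A call takes as long as a camera call.
- bot.find_in(query, camera): "uv" ([column, row] in pixels, amid what is visible of it).
- bot.tip_of(query, camera): "uv" ([column, row] in pixels: a listed point, or the origin of a listed thing).
The state is a dict: "t": time; "qpos": joint angles; "qd": joint speeds; "effort": joint torques, N m; "eef_pos": TCP position; "ee_rot": TCP orientation; "contact_force": force on the tool from outside, world axes, zero at the start; "moment": the same for the moment, N m; "width": opening from 0.0 (shut) to 1.0 (fully open); "grasp_force": force on a finger pad.
Only numpy, scipy, OpenCV 4.12 (cv2) and the standard library are available. Lean on these libraries where they do the work, as an engineer would, in place of code of your own. Each camera call takes 0.05 s, during which the arm holds its last target. There are 200 camera calls.

TASK

The jar and the tin stand right in the way of the till's drawer. With one fingertip press the green release key on top of the till down, and with the other finger, waiting in front of the drawer, catch the drawer as it springs out, before it is 10 cm open. Finish holding just so: the key still held down, the drawer resting against the other finger a few centimetres open; nothing else on the counter may be shifted.

Things in the scene. Friction and masses are not known exactly. Their poses are not given: they have to be found in the camera images.
- till: Flat black cash-drawer unit (steel-fronted drawer in a black casing), 330 wide x 300 deep x 90 high, fixed to the counter. Origin: on the counter, under the middle of its front edge. x points from its front to its rear (the drawer comes out along -x, roughly towards the robot), y along its front to the left, z up. A loose card terminal and a hand stamp lie on the rear part of its top; the front 85 mm of the top is free but for the release key.
- release_top (a point): Centre of the upper face of the green release key. The key is 28 (along till x) x 36 (along till y), centred 21 mm behind the till's front edge and in the middle of its width; at rest its upper face is 102 mm above the counter, 12 mm above the till's top (fully down: 6 mm above it). An aluminium trim 3 mm high surrounds it.
- release (a joint): How far the key is pressed, m: 0 up, 0.006 fully down. A spring pushes it up with 2.5 N at the top and 5.5 N fully down. The drawer is unlatched at about 0.0035; the key does not stay down by itself.
- drawer_front (a point): Centre of the outer face of the drawer's brushed-steel front; moves with the drawer. The front is 316 wide and 69 high (12 to 81 mm above the counter), 14 thick, plane and upright, flush with the till's front edge when shut.
- drawer (a joint): How far the drawer is out, m: 0 shut and latched, 0.20 against its stop. Once the key is pressed a spring drives it out with about 8 N (7 N when 50 mm out); the drawer weighs about 1 kg and is 100 mm out within some 0.2 s, far too quick to be chased, so the catching finger must be in place before the key goes down.
- spice_jar: Amber jar with a black lid, 58 in diameter, 85 high, loose; it and the tea tin stand in front of the drawer, one on the left and one on the right, their centres 150 to 185 mm from its front and 90 to 125 mm from the till's middle line. Origin: centre of its underside. Leave alone.
- tea_tin: Green tin with a brass lid, 64 in diameter, 75 high, loose; see the spice jar. Origin: centre of its underside. Leave alone.
- popcorn_can: Blue canister with a black lid and yellow band, 94 in diameter, 130 high, loose, beside the till. Origin: centre of its underside. Leave alone.
- oil_bottle: Green glass bottle, 58 in diameter, 230 high, loose, beside the till. Origin: centre of its underside. Leave alone.
- terminal: Grey card terminal, 165 x 78 x 30, loose, lying crosswise on the rear part of the till's top. Origin: centre of its underside. Leave alone.
- stamp: Self-inking hand stamp, blue with a black grip, 52 x 36 x 56 high, loose, standing on the rear part of the till's top, right of the terminal. Origin: centre of its underside. Leave alone.

How it is judged:
By the outcome, as a careful person would: the job done as asked, in the order asked, and still so for the second after the job is handed in, while the arm keeps its last pose, push and grip.
It also fails if it takes over 45 s, if anything falls off the work surface, if the arm or the gripper's body presses on something with over 40 N, if the wrist force passes 120 N, or if a joint passes its speed limit or range.

## Working session

There is one attempt and no reset: what is moved stays moved. The work goes in short steps, Python scripts to look and compute and a tool call to move; the robot and the scene stay as the last step left them, time stands still between calls to the robot, and variables do not carry over. Pictures are saved under pics/ and viewed, at most 10 in all, crops included, and the job is handed in when it is done.

Besides the shell and the picture viewer there is one more tool, called after "Call:" by a JSON object that holds its "fn" and its "kwargs", one argument or row to a line. play_rows: Moves the arm, as the interface text tells. Its arguments: {"type":"object","properties":{"targets":{"type":"array"}},"required":["targets"]}

```bash
mkdir -p pics; cat > h.py <<'E'
import numpy as np, cv2
from workcell import bot
def cam(n):
    c=bot.read_camera(n); return c
def ray(c,uv):
    K=np.array(c["mtx"]);T=np.array(c["extrinsics"])
    d=np.linalg.inv(K)@[uv[0],uv[1],1]; d=np.array([d[0],-d[1],-d[2]])
    return T[:3,3],T[:3,:3]@d
def at_z(c,uv,z):
    o,d=ray(c,uv); return o+d*(z-o[2])/d[2]
def proj(c,p):
    K=np.array(c["mtx"]);T=np.array(c["extrinsics"])
    q=T[:3,:3].T@(np.array(p)-T[:3,3]); q=K@[q[0],-q[1],-q[2]]; return q[:2]/q[2]
E
python3 - <<'E'
from h import *
Z=dict(release_top=.102,drawer_front=.0465,spice_jar=0,tea_tin=0,popcorn_can=0,oil_bottle=0,till=0,terminal=.09,stamp=.09)
for n in("top","scene"):
    c=cam(n); cv2.imwrite(f"pics/{n}1.png",c["pixels"]); print(n,[k for k in c],np.round(c["extrinsics"],3)[:3,3])
    for q,z in Z.items():
        r=bot.tip_of(q,n)
        for a in r[:2]: print(q,np.round(a["uv"]),round(a["score"],2),np.round(at_z(c,a["uv"],z),3))
o=bot.get_obs(); print(o["eef_pos"],o["ee_rot"],o["t"],o["contact_force"])
E
```

```text
top ['pixels', 'mtx', 'extrinsics'] [0.541 0.048 0.996]
release_top [392. 240.] 0.72 [ 0.609 -0.1    0.102]
drawer_front [382. 251.] 0.91 [ 0.592 -0.089  0.046]
drawer_front [395. 239.] 0.64 [ 0.614 -0.116  0.046]
spice_jar [312. 307.] 0.56 [0.482 0.055 0.   ]
tea_tin [409. 337.] 0.85 [ 0.413 -0.144  0.   ]
popcorn_can [266. 230.] 0.74 [0.645 0.147 0.   ]
popcorn_can [381. 252.] 0.56 [ 0.593 -0.092  0.   ]
oil_bottle [481. 309.] 0.95 [ 0.466 -0.297  0.   ]
till [380. 253.] 0.7 [ 0.59  -0.091  0.   ]
terminal [385. 163.] 0.83 [ 0.76  -0.095  0.09 ]
stamp [478. 188.] 0.93 [ 0.706 -0.274  0.09 ]
scene ['pixels', 'mtx', 'extrinsics'] [1.096 0.713 0.592]
release_top [273. 214.] 0.7 [ 0.608 -0.11   0.102]
spice_jar [365. 266.] 0.9 [0.472 0.063 0.   ]
tea_tin [331. 224.] 0.9 [ 0.411 -0.143  0.   ]
popcorn_can [330. 316.] 0.72 [0.646 0.156 0.   ]
oil_bottle [281. 211.] 0.85 [ 0.479 -0.284  0.   ]
till [283. 252.] 0.87 [ 0.591 -0.101  0.   ]
terminal [217. 243.] 0.65 [ 0.759 -0.088  0.09 ]
stamp [204. 205.] 0.97 [ 0.704 -0.269  0.09 ]
[0.14160522 0.55731191 0.2563453 ] [1.24090068e-01 9.92270957e-01 5.02254079e-05 5.54588609e-06] 1.0 [ 0.93501104 -0.05383407  0.48114331]
```

View pics/top1.png

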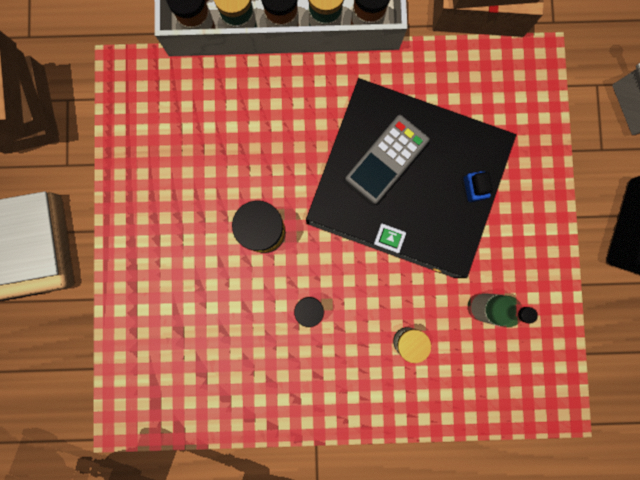

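View pics/scene1.png

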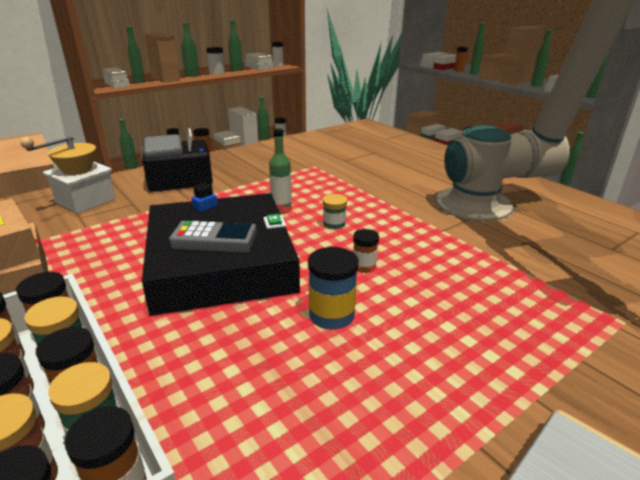

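The top view shows the till's front edge running from about (307,222) to (467,277) with the green key near (391,237). The jar at (309,312) and the tin at (414,346) stand in front of it. The scene view shows the key at about (274,221). I'll refine the key position and yaw.

```bash
cat > m.py <<'E'
from h import *
C={n:cam(n) for n in("top","scene")}
for n,c in C.items():
    im=c["pixels"]; 
    u0,v0={"top":(391,238),"scene":(274,221)}[n]
    hsv=cv2.cvtColor(im,cv2.COLOR_BGR2HSV); m=np.zeros(im.shape[:2],np.uint8)
    m[v0-18:v0+18,u0-20:u0+20]=255
    # key incl. bright trim vs black casing
    w=cv2.bitwise_and(m,cv2.inRange(hsv,(0,0,110),(179,255,255)))
    g=cv2.bitwise_and(m,cv2.inRange(hsv,(40,90,50),(90,255,255)))
    for k,mm in(("bright",w),("green",g)):
        p=np.argwhere(mm)[:,::-1].astype(np.float32)
        if len(p)>5:
            r=cv2.minAreaRect(p); print(n,k,len(p),r, np.round(at_z(c,r[0],.1),4))
c=C["top"]
P=[at_z(c,u,.09) for u in((307,222),(467,277),(515,134),(359,80))]
for i in range(4): d=P[(i+1)%4]-P[i]; print(np.round(P[i],3),round(np.linalg.norm(d),3),round(np.degrees(np.arctan2(d[1],d[0])),1))
a=cv2.resize(C["top"]["pixels"][190:290,290:490],None,fx=3.5,fy=3.5,interpolation=cv2.INTER_CUBIC)
b=cv2.resize(C["scene"]["pixels"][180:260,200:360],None,fx=3.5,fy=3.1,interpolation=cv2.INTER_CUBIC)
b=cv2.copyMakeBorder(b,0,0,0,a.shape[1]-b.shape[1],cv2.BORDER_CONSTANT)
cv2.imwrite("pics/z1.png",np.vstack([a,b])[:600])
E
python3 m.py
```

```text
top bright 680 ((387.3503112792969, 243.03646850585938), (28.022930145263672, 33.66168975830078), 19.98310661315918) [ 0.6034 -0.0918  0.1   ]
top green 203 ((389.9525451660156, 237.75546264648438), (18.539562225341797, 14.096900939941406), 19.98310661315918) [ 0.6133 -0.0972  0.1   ]
scene bright 582 ((278.5, 220.5), (35.0, 29.0), 90.0) [ 0.6117 -0.0797  0.1   ]
scene green 105 ((280.2328796386719, 215.2123260498047), (13.158933639526367, 25.24197769165039), 65.55604553222656) [ 0.5947 -0.099   0.1   ]
[0.649 0.06  0.09 ] 0.324 -110.8
[ 0.534 -0.243  0.09 ] 0.296 -21.5
[ 0.81  -0.351  0.09 ] 0.323 68.6
[ 0.927 -0.051  0.09 ] 0.299 158.3
```

View pics/z1.png

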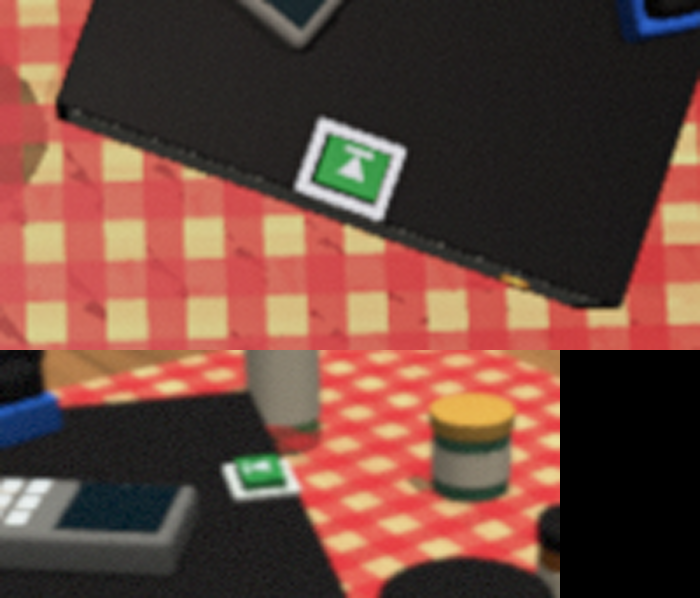

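```bash
cat > plan.py <<'E'
from h import *
from scipy.spatial.transform import Rotation as R
O=np.array([.592,-.0915,0]); YAW=np.radians(-21.3); A=np.radians(30); G=.068
RT=R.from_euler('z',YAW).as_matrix()
def w(p): return O+RT@np.array(p)
def tool():
    y=np.array([np.cos(A),0,np.sin(A)]); z=np.array([np.sin(A),0,-np.cos(A)])
    return RT@np.column_stack([np.cross(y,z),y,z])
def tcp(corner,L=.018):  # corner: inner tip edge of rear finger, till frame
    M=tool(); return w(corner)-M[:,1]*G/2-M[:,2]*L
def delta(p,M):
    o=bot.get_obs(); M0=R.from_quat(o["ee_rot"]).as_matrix()
    return np.round((R.from_matrix(M0.T@M)).as_rotvec(),3),np.round(M0.T@(p-np.array(o["eef_pos"])),4)
E
python3 - <<'E'
from plan import *
c=cam("scene"); print(proj(c,w([.021,0,.102])),proj(c,w([0,.165,.09])),proj(c,w([0,-.165,.09])))
for z in(.20,.14): p=tcp([.020,0,z]); print(p,delta(p,tool()))
E
```

```text
[273.88383826 216.44980754] [300.05808689 257.44689695] [270.10764584 191.07053506]
[ 0.57481508 -0.08479988  0.19858846] (array([-0.391, -0.442,  1.651]), array([-0.578 , -0.5157,  0.0577]))
[ 0.57481508 -0.08479988  0.13858846] (array([-0.391, -0.442,  1.651]), array([-0.578 , -0.5157,  0.1177]))
```

Call:
{"fn": "play_rows", "kwargs": {
  "targets": [
    {"rotation": [-0.391, -0.442, 1.651], "offset": [-0.578, -0.516, 0.03], "claw": 0.8},
    {"rotation": [-0.391, -0.442, 1.651], "offset": [-0.578, -0.516, 0.03], "claw": 0.8},
    {"rotation": [-0.391, -0.442, 1.651], "offset": [-0.578, -0.516, 0.03], "claw": 0.8},
    {"rotation": [-0.391, -0.442, 1.651], "offset": [-0.578, -0.516, 0.03], "claw": 0.8},
    {"rotation": [-0.391, -0.442, 1.651], "offset": [-0.578, -0.516, 0.03], "claw": 0.8},
    {"rotation": [-0.391, -0.442, 1.651], "offset": [-0.578, -0.516, 0.03], "claw": 0.8},
    {"rotation": [-0.391, -0.442, 1.651], "offset": [-0.578, -0.516, 0.03], "claw": 0.8},
    {"rotation": [-0.391, -0.442, 1.651], "offset": [-0.578, -0.516, 0.03], "claw": 0.8},
    {"rotation": [-0.391, -0.442, 1.651], "offset": [-0.578, -0.516, 0.03], "claw": 0.8},
    {"rotation": [-0.391, -0.442, 1.651], "offset": [-0.578, -0.516, 0.03], "claw": 0.8},
    {"rotation": [-0.391, -0.442, 1.651], "offset": [-0.578, -0.516, 0.03], "claw": 0.8},
    {"rotation": [-0.391, -0.442, 1.651], "offset": [-0.578, -0.516, 0.03], "claw": 0.8},
    {"rotation": [-0.391, -0.442, 1.651], "offset": [-0.578, -0.516, 0.03], "claw": 0.8},
    {"rotation": [-0.391, -0.442, 1.651], "offset": [-0.578, -0.516, 0.03], "claw": 0.8},
    {"rotation": [-0.391, -0.442, 1.651], "offset": [-0.578, -0.516, 0.03], "claw": 0.8},
    {"rotation": [-0.391, -0.442, 1.651], "offset": [-0.578, -0.516, 0.03], "claw": 0.8},
    {"rotation": [-0.391, -0.442, 1.651], "offset": [-0.578, -0.516, 0.03], "claw": 0.8},
    {"rotation": [-0.391, -0.442, 1.651], "offset": [-0.578, -0.516, 0.03], "claw": 0.8},
    {"rotation": [-0.391, -0.442, 1.651], "offset": [-0.578, -0.516, 0.03], "claw": 0.8},
    {"rotation": [-0.391, -0.442, 1.651], "offset": [-0.578, -0.516, 0.03], "claw": 0.8}
  ]
}}

```text
t: 2.82
eef_pos: [0.578, -0.0898, 0.227]
ee_rot: [0.799, 0.543, 0.146, 0.215]
contact_force: [0.4, -0.7, -0.5]
width: 0.803
grasp_force: 0.0
```

```bash
python3 - <<'E'
from plan import *
o=bot.get_obs(); print(o)
for z in(.20,.14): p=tcp([.020,0,z]); print(p,delta(p,tool()))
c=cam("scene"); M=R.from_quat(o["ee_rot"]).as_matrix(); P=np.array(o["eef_pos"])
im=cv2.resize(c["pixels"][100:300,180:420],None,fx=3,fy=3,interpolation=cv2.INTER_CUBIC)
for L,col in((.025,(255,0,255)),(.012,(255,255,0))):
    for s in(1,-1):
        q=(proj(c,P+M@[0,s*G/2,L])-[180,100])*3; cv2.circle(im,tuple(map(int,q)),3,col,-1)
cv2.imwrite("pics/s2.png",im)
E
```

```text
{'t': 2.8167, 'qpos': array([-0.23031086,  0.10339394,  1.93191578, -0.13222804,  0.58851487,
        0.23723177]), 'qd': array([ 0.06437456, -0.04169956,  0.06133855, -0.01102465,  0.04864897,
        0.08307206]), 'effort': array([ -0.90418898, -29.60205317, -23.82432997,  -0.29184127,
        -2.65925623,  -0.45597316]), 'eef_pos': array([ 0.57795441, -0.08975329,  0.22695998]), 'ee_rot': array([0.79857504, 0.54274736, 0.14635435, 0.21513627]), 'contact_force': array([ 0.40256176, -0.70303976, -0.49268839]), 'moment': array([0.09017613, 0.22335594, 0.01865335]), 'grasp_force': 0.0, 'width': 0.8026054251280113}
[ 0.57481508 -0.08479988  0.19858846] (array([ 0.003,  0.002, -0.005]), array([ 0.0034, -0.0184,  0.0221]))
[ 0.57481508 -0.08479988  0.13858846] (array([ 0.003,  0.002, -0.005]), array([ 0.0034, -0.0485,  0.074 ]))
```

View pics/s2.png

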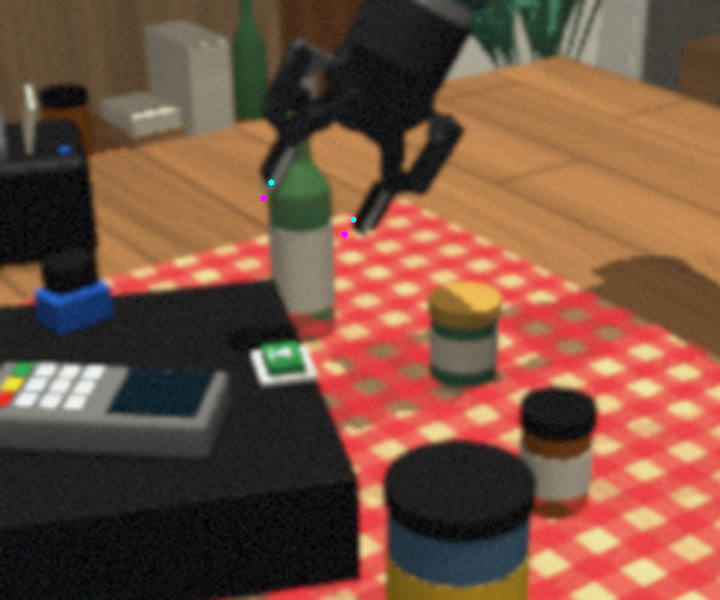

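The picture shows both fingertips above the key, rear tip near (275,185) and front tip near (360,230) in the crop. That matches a tip reach of about 18 mm. Now I go lower, to just above the key.

Call:
{"fn": "play_rows", "kwargs": {
  "targets": [
    {"rotation": [0.003, 0.002, -0.005], "offset": [0.003, -0.02, 0.03], "claw": 0.8},
    {"rotation": [0.003, 0.002, -0.005], "offset": [0.003, -0.04, 0.06], "claw": 0.8},
    {"rotation": [0.003, 0.002, -0.005], "offset": [0.003, -0.061, 0.096], "claw": 0.8},
    {"rotation": [0.003, 0.002, -0.005], "offset": [0.003, -0.061, 0.096], "claw": 0.8},
    {"rotation": [0.003, 0.002, -0.005], "offset": [0.003, -0.061, 0.096], "claw": 0.8},
    {"rotation": [0.003, 0.002, -0.005], "offset": [0.003, -0.061, 0.096], "claw": 0.8},
    {"rotation": [0.003, 0.002, -0.005], "offset": [0.003, -0.061, 0.096], "claw": 0.8}
  ]
}}

```text
t: 3.45
eef_pos: [0.5736, -0.0804, 0.1162]
ee_rot: [0.796, 0.547, 0.148, 0.214]
contact_force: [0.6, -0.9, 1.3]
width: 0.802
grasp_force: 0.0
```

```bash
cat > see.py <<'E'
from plan import *
import sys
o=bot.get_obs(); M=R.from_quat(o["ee_rot"]).as_matrix(); P=np.array(o["eef_pos"])
print(np.round(P,4),np.round(o["contact_force"],2),o["width"],o["t"])
for s in(1,-1): print("tip",s,np.round(RT.T@(P+M@[0,s*G/2,.018]-O),4))
for z in(.102,.094): p=tcp([.020,0,z]); print(z,delta(p,tool()))
ims=[]
for n,(u,v) in(("scene",(200,150)),("top",(310,170))):
    c=cam(n); im=cv2.resize(c["pixels"][v:v+100,u:u+130],None,fx=5,fy=3 if 0 else 5,interpolation=cv2.INTER_CUBIC)[:500]
    ims.append(cv2.resize(im,(520,400)) if 0 else im)
cv2.imwrite(sys.argv[1],cv2.resize(np.hstack(ims),(800,308)) if len(sys.argv)<3 else ims[0])
E
python3 see.py pics/s3.png s
```

```text
[ 0.5736 -0.0804  0.1162] [ 0.56 -0.91  1.26] 0.802067398326295 3.45
tip 1 [0.0172 0.0038 0.1177]
tip -1 [-0.0415  0.0035  0.0835]
0.102 (array([ 0.003, -0.004,  0.005]), array([-0.0036, -0.0055,  0.0148]))
0.094 (array([ 0.003, -0.004,  0.005]), array([-0.0036, -0.0095,  0.0217]))
```

View pics/s3.png

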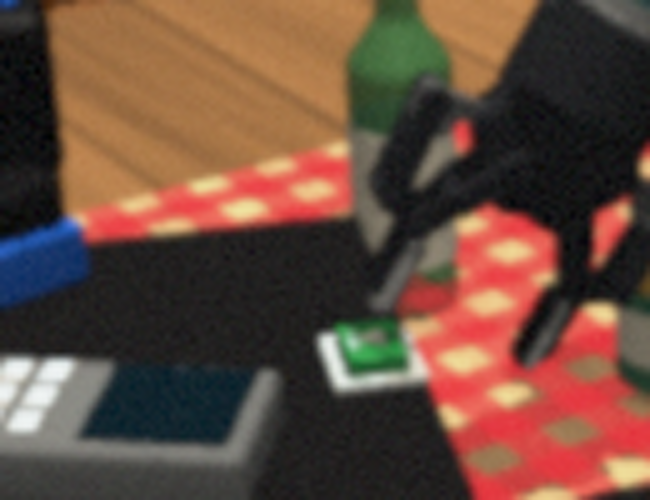

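The rear tip at about (380,305) is just above the key, which is at (372,345). The front tip, near (530,355), is in front of the drawer. Now the gentle approach.

Call:
{"fn": "play_rows", "kwargs": {
  "targets": [
    {"rotation": [0.003, -0.004, 0.005], "offset": [-0.001, -0.003, 0.008], "claw": 0.8},
    {"rotation": [0.003, -0.004, 0.005], "offset": [-0.001, -0.0055, 0.0145], "claw": 0.8},
    {"rotation": [0.003, -0.004, 0.005], "offset": [-0.001, -0.0055, 0.0145], "claw": 0.8},
    {"rotation": [0.003, -0.004, 0.005], "offset": [-0.001, -0.0055, 0.0145], "claw": 0.8},
    {"rotation": [0.003, -0.004, 0.005], "offset": [-0.001, -0.0055, 0.0145], "claw": 0.8},
    {"rotation": [0.003, -0.004, 0.005], "offset": [-0.001, -0.0055, 0.0145], "claw": 0.8}
  ]
}}

```text
t: 4.05
eef_pos: [0.5745, -0.0825, 0.0986]
ee_rot: [0.798, 0.545, 0.145, 0.213]
contact_force: [1.1, -0.9, 3.1]
width: 0.799
grasp_force: 1.7
```

```bash
python3 see.py pics/s4.png s
```

```text
[ 0.5745 -0.0825  0.0986] [ 1.1  -0.91  3.07] 0.7992202852501566 4.05
tip 1 [0.0189 0.002  0.0999]
tip -1 [-0.0401  0.002   0.0661]
0.102 (array([-0.003,  0.001, -0.   ]), array([-0.002 ,  0.0019, -0.0012]))
0.094 (array([-0.003,  0.001, -0.   ]), array([-0.002 , -0.0021,  0.0058]))
```

View pics/s4.png

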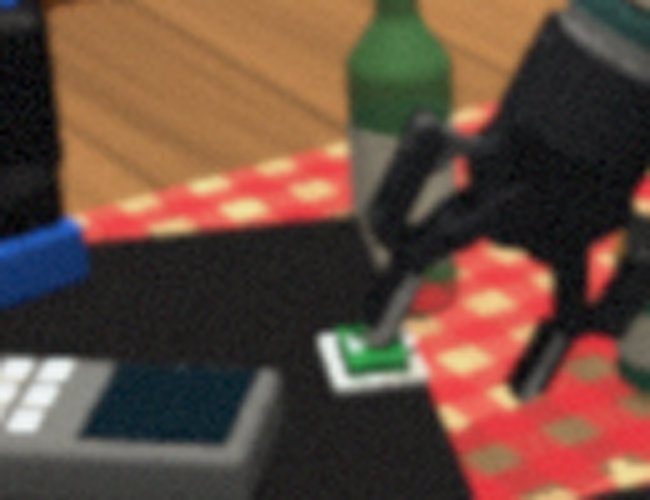

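The rear tip now touches the key at about (382,345), with about 2 N. Now I press.

Call:
{"fn": "play_rows", "kwargs": {
  "targets": [
    {"rotation": [0, 0, 0], "offset": [0, -0.001, 0.0017], "claw": 0.8},
    {"rotation": [0, 0, 0], "offset": [0, -0.002, 0.0035], "claw": 0.8},
    {"rotation": [0, 0, 0], "offset": [0, -0.003, 0.0052], "claw": 0.8},
    {"rotation": [0, 0, 0], "offset": [0, -0.003, 0.0052], "claw": 0.8},
    {"rotation": [0, 0, 0], "offset": [0, -0.003, 0.0052], "claw": 0.8},
    {"rotation": [0, 0, 0], "offset": [0, -0.003, 0.0052], "claw": 0.8},
    {"rotation": [0, 0, 0], "offset": [0, -0.003, 0.0052], "claw": 0.8},
    {"rotation": [0, 0, 0], "offset": [0, -0.003, 0.0052], "claw": 0.8}
  ]
}}

```text
t: 4.82
eef_pos: [0.5745, -0.0825, 0.0936]
ee_rot: [0.798, 0.545, 0.145, 0.213]
contact_force: [-3.3, -0.0, 12.7]
width: 0.803
grasp_force: 11.5
```

```bash
python3 see.py pics/s5.png s
```

```text
[ 0.5745 -0.0825  0.0936] [-3.280e+00 -1.000e-02  1.268e+01] 0.8028889818216244 4.8167
tip 1 [0.0189 0.0021 0.0949]
tip -1 [-0.04    0.0021  0.061 ]
0.102 (array([-0.001,  0.001, -0.   ]), array([-0.0021,  0.0045, -0.0055]))
0.094 (array([-0.001,  0.001, -0.   ]), array([-0.0021,  0.0005,  0.0014]))
```

View pics/s5.png

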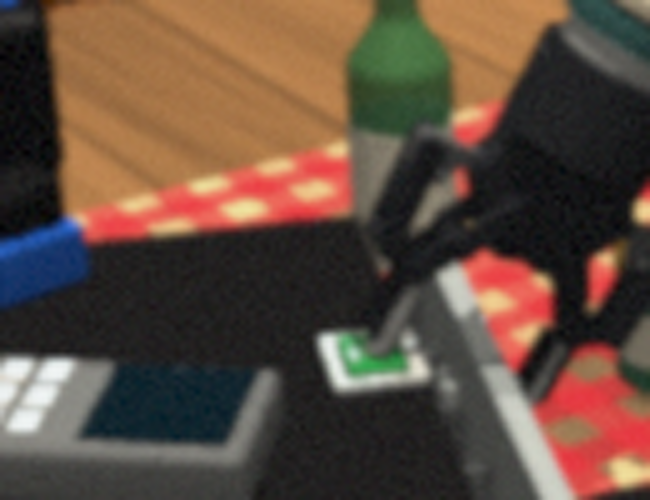

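The drawer is out with its front near (500,380), right at the front finger, and the key is down. I hold and check from above.

Call:
{"fn": "play_rows", "kwargs": {
  "targets": [
    {"rotation": [0, 0, 0], "offset": [0, 0, 0], "claw": 0.8},
    {"rotation": [0, 0, 0], "offset": [0, 0, 0], "claw": 0.8},
    {"rotation": [0, 0, 0], "offset": [0, 0, 0], "claw": 0.8},
    {"rotation": [0, 0, 0], "offset": [0, 0, 0], "claw": 0.8},
    {"rotation": [0, 0, 0], "offset": [0, 0, 0], "claw": 0.8},
    {"rotation": [0, 0, 0], "offset": [0, 0, 0], "claw": 0.8}
  ]
}}

```text
t: 5.42
eef_pos: [0.5745, -0.0825, 0.0935]
ee_rot: [0.798, 0.545, 0.145, 0.213]
contact_force: [-3.5, 0.1, 13.5]
width: 0.797
grasp_force: 11.5
```

```bash
python3 - <<'E'
from plan import *
o=bot.get_obs(); print(o["contact_force"],o["eef_pos"],o["width"],o["grasp_force"])
c=cam("top"); im=c["pixels"]
cv2.imwrite("pics/t6.png",cv2.resize(im[150:370,230:500],None,fx=2.7,fy=2.7,interpolation=cv2.INTER_CUBIC))
for q,z in dict(drawer_front=.0465,spice_jar=0,tea_tin=0).items():
    for n in("top","scene"):
        cc=c if n=="top" else cam(n)
        for a in bot.tip_of(q,n)[:1]: p=at_z(cc,a["uv"],z); print(q,n,a["score"],p,RT.T@(p-O))
E
```

```text
[-3.46438641  0.1079028  13.46142739] [ 0.57451223 -0.08247702  0.09353787] 0.7969869482920271 11.47231237089727
drawer_front top 0.58 [ 0.55975408 -0.07299798  0.0465    ] [-0.03676413  0.0055248   0.0465    ]
drawer_front scene 0.59 [ 0.54978924 -0.07073621  0.0465    ] [-0.04686986  0.00401233  0.0465    ]
spice_jar top 0.73 [4.81468713e-01 6.43657449e-02 1.11022302e-16] [-1.59599454e-01  1.05068121e-01  1.11022302e-16]
spice_jar scene 0.71 [0.47737989 0.06403202 0.        ] [-0.16328775  0.10327193  0.        ]
tea_tin top 0.97 [ 4.14890403e-01 -1.38550743e-01 -1.11022302e-16] [-1.47920217e-01 -1.08172043e-01 -1.11022302e-16]
tea_tin scene 0.68 [ 4.02090377e-01 -1.34263730e-01  1.11022302e-16] [-1.61403152e-01 -1.08827496e-01  1.11022302e-16]
```

View pics/t6.png

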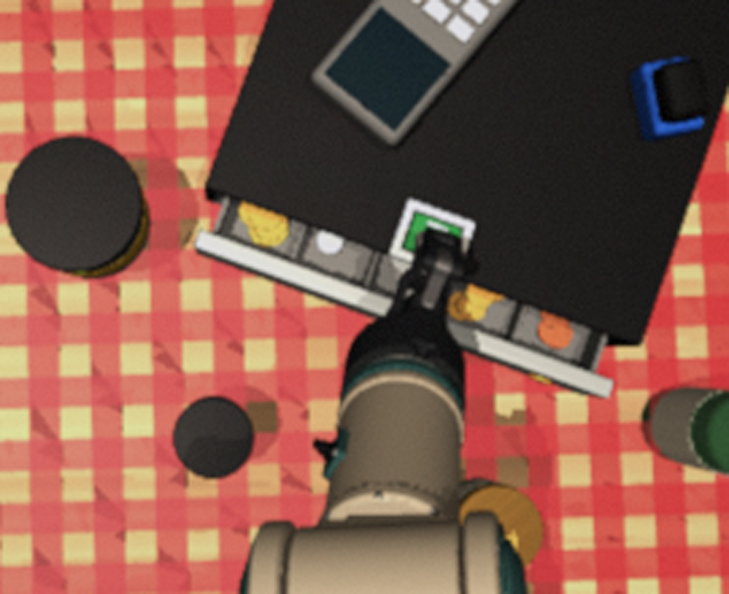

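The drawer stands about 4 cm open against the front finger. The key is held down, and the jar at (213,437) and the tin at (503,530) have not moved.

```bash
python3 -c "
from workcell import bot
print(bot.finish_job())"
```

```text
the job is handed in; nothing more can be done
None
```

The job is handed in: one finger holds the release key down with about 12 N, the drawer rests about 4 cm open against the other finger, and nothing else on the counter appears to have moved; the verdict was not reported back.

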